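# Draw a shaft out of a gear case through its short inspection opening

### The job

The square steel shaft lies inside the low gear case, and the inspection opening in the case's cover is shorter than the shaft. Take hold of the shaft through the opening, tilt it so that one end comes up first, draw it out diagonally without forcing it against the case, and lift the whole shaft at least 10 cm above the cover. Finish while still holding it there in the gripper, at rest and clear of the case, and leave the pulley, bolt, elbow and bearing round the case where they are.

Things in the scene. Friction and masses are not known exactly. Their poses are not given: they have to be found in the camera images.
- gear_case: Low grey gear case with flat bare-metal cover, fixed. 294 (x) x 154 (y) mm, top 55 mm up; feet and bosses reach 310 x 190 mm. Origin: on the counter under its middle, z up. Inside: floor 6 mm above the counter, cavity 270 (x) x 130 (y) mm, cover underside at 50 mm. Through opening 120 (x) x 100 (y) mm in the middle of the cover. Its x runs across in front of the robot, give or take 30 degrees.
- opening_center (a point): Centre of the inspection opening at the level of the cover's top face, 55 mm above the counter; axes as the gear case.
- shaft: Plain steel shaft, 180 mm long (its x), about 0.25 kg: square bar 18 x 18 x 150 mm, a round journal 14 mm thick, 15 mm long at each end, a dark flush band 6 mm wide round mid-length. Lies flat on the case's floor within 0.1 rad of the case's x and 15 mm of the opening's middle, both ends under the cover. Origin: mid-length, centre of its underside (the axis is 9 mm along its z).
- shaft_end_a (a point): Centre of the shaft's end face on its +x side, 90 mm from the middle, on the shaft's axis.
- shaft_end_b (a point): Centre of the shaft's end face on its -x side, 90 mm from the middle, on the shaft's axis.
- vee_pulley: Small grey vee pulley lying flat, 64 mm across, 18 mm high. A bystander standing loose on the counter; origin: centre of its underside.
- hex_bolt: Grey hexagon bolt with nut, lying, 72 mm long, 22 x 19 mm. A bystander standing loose on the counter; origin: centre of its underside.
- brass_elbow: Brass hose elbow, 49 x 51 x 27 mm. A bystander standing loose on the counter; origin: centre of its underside.
- bearing: Ball bearing lying flat, 47 mm across, 14 mm high. A bystander standing loose on the counter; origin: centre of its underside.

How it is judged:
By the outcome, as a careful person would: the job done as asked, in the order asked, and still so for the second after the job is handed in, while the arm keeps its last pose, push and grip.
It also fails if it takes over 35 s, if anything falls off the work surface, if the arm or the gripper's body presses on something with over 40 N, if the wrist force passes 120 N, or if a joint passes its speed limit or range.

### The arm

A 7-joint arm with a two-finger parallel gripper is mounted at the origin on the work surface; the furniture and walls round the work are solid. World frame = base frame: x ahead of the robot, y to its left, z up, the work surface at z = 0. Lengths are in mm, angles in rad, forces in N, time in s.
With the tool pointing down it reaches from about 425 to 875 mm from the base axis. Payload 8.4 kg.
Tool frame: the origin (TCP) lies at the very end of the fingers, on their centre line; the grasp point (between the pads) lies bot.grasp_offset behind it (bot.grasp_offset is the distance from the TCP to the grasp point, in mm); x points along the fingers, z is the direction in which the jaws open and shut, and the axes are right-handed (so a half turn about x gives the same grasp; the last joint's range is limited). The gripper opens to 87 mm and grips with 3 to 60 N. Pads are 19 mm wide; open, the fingers measure 117 mm over their backs; the gripper's body (75 mm by 190 mm) begins 51 mm behind the grasp point.
Start: joints at [-1.372, 0.333, 0.04, 1.465, -0.013, 1.343, -0.059], TCP at [190.723, 621.36, 222.546] pointing down, gripper open.
Joint ranges: [-2.58, 2.58], [-0.38, 2.09], [-1.3, 1.39], [0.25, 2.4], [-1.5, 4.64], [0.08, 2.09], [-2.65, 2.65]. Speed limits (rad/s): [2.22, 2.22, 2.79, 2.79, 3.14, 3.14, 3.14].

### API

Orientations are given as a unit quaternion [x, y, z, w].
In Python, from bench import observe, imaging, job, look_for, bot gives the robot as it stands.
- The arm moves only by the shell command python3 -m crank 'ROWS' [FORCE]. ROWS is JSON, a list of rows, each a list of 5 numbers: the finger opening in m, from 0 to 0.087, then the shift along the tool's x, y, z in m, then the turn about the tool's x in rad. In form: [[grip, x, y, z, spin], ...]. A call has 1 to 10 rows; each row shifts and turns the commanded pose from where the row before left it, along the tool's axes as they then stand; what a row does not reach is not made up. A row lasts 1/8 s, in which the tool goes at most 62.5 mm and 10.7 degrees, less where a joint would pass 70% of its speed; a pose out of reach is approached as far as the arm can. A call is refused whole if a number of a shift passes 0.0625 or a number of a turn 0.188, either way. A call with a gripper value outside its range is refused whole. The fingers move at their own pace and stop on an object; FORCE is the grip in N (left out, the last holds). Time passes only in rows, so rows that do not move let the fingers close. It gives the time, the measured TCP pose, the force and the opening at its end, in the units of the state.
- observe(): the state, without advancing time (a new reading comes with each control period).
- imaging.snapshot(name): name is "scene" or "top"; returns a dict with "image" (420x560x3 uint8, red, green, blue), "fx", "fy", "cx", "cy" (pixels), "k1" (the pictures are not rectified: a ray, as slopes to the right and down, at radius r is drawn at 1 + k1 r^2 times it, then the intrinsics apply), "rvec" (rotation vector, rad) and "tvec" (3), from world to camera coordinates, as OpenCV has them. Camera axes: x right, y down, z forward; pixel columns grow to the right and rows downward; lengths in mm; the calibration is good to about 2 mm. A picture is of the moment at which its call begins. There is no depth.
- job.finish_job(): hands the job in, once; it reports no verdict.
Trained networks look in a picture, given as the dict that the camera call returned (one of the last four; its "shot" number tells which), for a name from the list of things; names that differ only in an ending like _2 or _b are one class to them, and where a whole thing is asked for, a point or a joint stands for the part that bears it (a point fixed in the world has none). Each returns a list of dicts, best first, with "confidence" (0 to 1); they miss things now and then, are a little off and sometimes report something else, mostly with a low value. They report only what shows in the picture. A call takes as long as a camera call.
- look_for(picture, name): "point" ([x, y, z] in mm, in world coordinates, good to about 4 mm: the middle of the surface that is visible of it).
The state is a dict: "clock": time; "q": joint angles; "dq": joint speeds; "tau": joint torques, N m; "eef_pos": TCP position; "orientation": TCP orientation; "force": force on the tool from outside, world axes, zero at the start; "torque": the same for the moment, N m; "gripper_width": opening from 0.0 (shut) to 1.0 (fully open).
Only numpy, scipy, OpenCV 4.12 (cv2) and the standard library are available. Lean on these libraries where they do the work, as an engineer would, in place of code of your own. Each camera call takes 0.05 s, during which the arm holds its last target. There are 200 camera calls.

## Working session

There is one attempt and no reset: what is moved stays moved. The work goes in short steps, Python scripts to look and compute and a shell command to move; the robot and the scene stay as the last step left them, time stands still between calls to the robot, and variables do not carry over. Pictures are saved under pics/ and viewed, about 8 in all and at most 12, crops included, and the job is handed in when it is done.

```bash
ls; mkdir -p pics; python3 - <<'E'
from bench import observe, imaging, look_for, bot
import cv2
s=observe(); print(s, bot.grasp_offset)
for n in("top","scene"):
    p=imaging.snapshot(n); cv2.imwrite(f"pics/{n}0.png",p["image"][:,:,::-1])
    print({k:v for k,v in p.items() if k!="image"})
    for o in("gear_case","opening_center","shaft","shaft_end_a","vee_pulley","hex_bolt","brass_elbow","bearing"):
        print(n,o,[(x["point"],x["confidence"]) for x in look_for(p,o)][:2])
E
```

```text
pics
{'clock': 0.0, 'q': array([-1.37218892,  0.33393288,  0.0398572 ,  1.46629951, -0.01339652,
        1.34328116, -0.05848677]), 'dq': array([ 5.05162917e-05, -5.21087327e-04, -7.57161700e-04,  1.01271987e-05,
       -1.28977591e-03, -2.73750211e-04, -1.61207470e-03]), 'tau': array([-2.80364102e-04, -6.56361651e+01,  1.33485999e+00, -4.03813255e+01,
       -5.97853493e-02,  4.48037277e-02,  1.82308413e-04]), 'eef_pos': array([190.606219  , 620.92491233, 221.63101429]), 'orientation': array([-0.42067203,  0.56908764,  0.41991482,  0.56819525]), 'force': array([ 0.42498972,  0.53550257, -0.97872047]), 'torque': array([-0.03346136, -0.01206849, -0.01020369]), 'gripper_width': 1.0048318232775455} 18.700000000000003
{'fx': 459.94542718772925, 'fy': 459.94542718772925, 'cx': 284.78228818786215, 'cy': 208.52325602490413, 'k1': -0.1401821576160169, 'rvec': array([ 2.1300225 , -2.1477443 ,  0.20189623]), 'tvec': array([ 75.69885931, 567.39201932, 857.45404813]), 'shot': 1}
top gear_case [([561.2, 70.3, 54.9], 0.81)]
top opening_center [([563.5, 68.1, 53.7], 0.73), ([548.4, 70.6, 28.2], 0.2
[... 257 characters left out ...]
p bearing [([676.8, 2.9, 11.0], 0.84)]
{'fx': 436.36482485987204, 'fy': 436.36482485987204, 'cx': 279.61708256572444, 'cy': 212.2661641136141, 'k1': -0.003455396795357254, 'rvec': array([ 0.04072899, -2.75812345,  1.44155788]), 'tvec': array([549.54050326,  43.99892136, 948.61099089]), 'shot': 2}
scene gear_case [([562.4, 140.7, 51.4], 0.72)]
scene opening_center [([564.2, 135.5, 53.3], 0.82)]
scene shaft [([545.2, 44.5, 18.4], 0.52)]
scene shaft_end_a [([547.7, 42.8, 24.2], 0.67)]
scene vee_pulley [([423.7, 16.0, 19.2], 0.83)]
scene hex_bolt [([429.9, 165.0, 18.4], 0.76), ([421.3, 13.4, 17.1], 0.44)]
scene brass_elbow [([696.4, 113.5, 20.0], 0.78)]
scene bearing [([670.8, 8.6, 11.1], 0.72)]
```

View pics/top0.png

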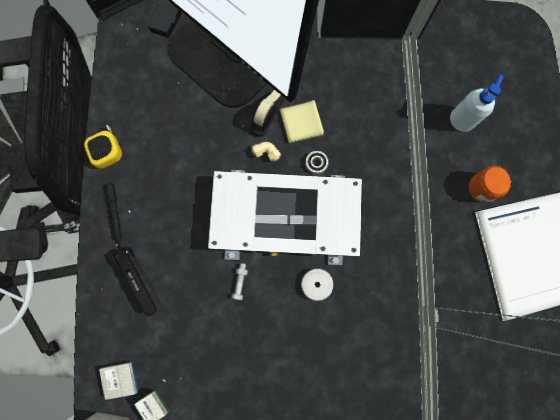

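View pics/scene0.png

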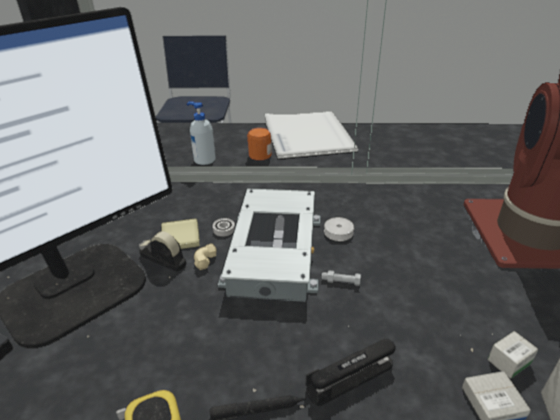

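```bash
cat > h.py <<'E'
import cv2, numpy as np
from scipy.spatial.transform import Rotation as R
def cam(p):
    K=np.array([[p["fx"],0,p["cx"]],[0,p["fy"],p["cy"]],[0,0,1]]); return K,np.array([p["k1"],0,0,0.])
def w2p(p,X):
    K,d=cam(p); return cv2.projectPoints(np.array(X,float).reshape(-1,3),p["rvec"],p["tvec"],K,d)[0][:,0]
def p2w(p,uv,z):
    K,d=cam(p); M=cv2.Rodrigues(p["rvec"])[0]; t=np.array(p["tvec"])
    n=cv2.undistortPoints(np.array(uv,float).reshape(-1,1,2),K,d)[:,0]
    D=np.c_[n,np.ones(len(n))]@M; c=-M.T@t
    return c+D*((z-c[2])/D[:,2])[:,None]
def crop(p,name,x0,y0,x1,y1,f):
    cv2.imwrite(name,cv2.resize(p["image"][y0:y1,x0:x1,::-1],None,fx=f,fy=f,interpolation=cv2.INTER_CUBIC))
E
python3 - <<'E'
from bench import imaging
from h import *
p=imaging.snapshot("top"); crop(p,"pics/t1.png",200,160,370,265,4.7)
w=p2w(p,[[214,171],[362,179],[360,256],[210,248]],55); print(w.round(1),w.mean(0))
E
```

```text
[[643.5 211.   55. ]
 [625.4 -83.2  55. ]
 [472.6 -73.6  55. ]
 [490.5 216.2  55. ]] [558.00308442  67.60241774  55.        ]
```

View pics/t1.png

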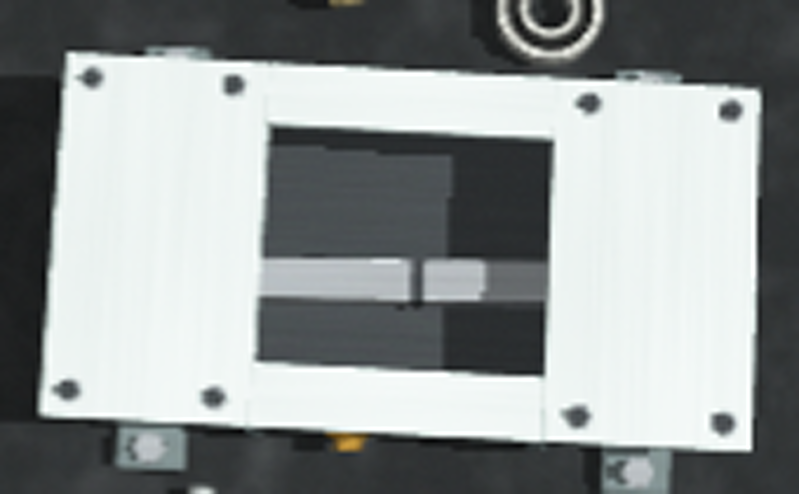

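```bash
python3 - <<'E'
from bench import imaging,observe
from h import *
p=imaging.snapshot("top"); c=lambda a:np.array(a)/4.7+[199.6,159.6]
o=p2w(p,c([[269,126],[554,138],[544,377],[256,361]]),55); oc=o.mean(0); print("open",o.round(1),oc.round(1))
cc=p2w(p,c([[66,52],[761,89],[752,451],[39,414]]),55); print(cc.round(1),cc.mean(0).round(1))
ax=(cc[0]+cc[3]-cc[1]-cc[2]); print("case x yaw (toward +y)",np.arctan2(ax[1],ax[0]))
s=p2w(p,c([[262,277.5],[548,281.5],[417,280]]),24); print("shaft",s.round(1)); d=s[0]-s[1]; print("yaw",np.arctan2(d[1],d[0]))
S=observe(); print(S["clock"],S["eef_pos"],R.from_quat(S["orientation"]).as_matrix().round(4))
E
```

```text
open [[611.5 125.8  55. ]
 [605.6   6.2  55. ]
 [504.9  12.5  55. ]
 [512.5 131.1  55. ]] [558.6  68.9  55. ]
[[644.2 211.7  55. ]
 [626.4 -82.3  55. ]
 [473.5 -72.8  55. ]
 [491.1 220.3  55. ]] [558.8  69.2  55. ]
case x yaw (toward +y) 1.5104864537425664
shaft [[551.9 130.1  24. ]
 [549.3   7.4  24. ]
 [550.4  63.6  24. ]]
yaw 1.549351959541156
1.0 [190.719274   621.36438841 222.56496247] [[ 0.     -0.956   0.2935]
 [-0.      0.2935  0.956 ]
 [-1.     -0.     -0.    ]]
```

```bash
python3 -m crank '[[0.045,0,0,0,0.185],[0.045,0,0,0,0.185],[0.045,0,0,0,0.185],[0.045,0,0,0,0.185],[0.045,0,0,0,0.185],[0.045,0,0,0,0.185],[0.045,0,0,0,0.185],[0.045,0,-0.02,0.015,0],[0.045,0,-0.04,0.03,0],[0.045,0,-0.048,0.036,0]]' 10; python3 -m crank '[[0.045,0,-0.048,0.036,0],[0.045,0,-0.048,0.036,0],[0.045,0,-0.048,0.036,0],[0.045,0,-0.048,0.036,0],[0.045,0,-0.048,0.036,0],[0.045,0,-0.048,0.036,0],[0.045,0,-0.048,0.036,0],[0.045,0,-0.04,0.03,0],[0.045,0,-0.02,0.015,0],[0.045,0,0,0,0]]'
cat > st.py <<'E'
from bench import observe
from h import *
S=observe(); M=R.from_quat(S["orientation"]).as_matrix(); print(S["clock"],S["eef_pos"].round(1),"y",M[:,1].round(3),"z",M[:,2].round(3),"x",M[:,0].round(3),"F",S["force"].round(1),"T",S["torque"].round(2),"w",round(S["gripper_width"]*87,1),S["q"].round(2))
E
python3 st.py
```

```text
clock: 2.25
eef_pos: [269.4, 511.0, 222.4]
orientation: [0.007, 0.707, -0.007, 0.707]
force: [0.6, 0.0, -0.3]
gripper_width: 0.514
clock: 3.5
eef_pos: [558.4, 106.8, 222.7]
orientation: [0.009, 0.707, -0.009, 0.707]
force: [0.7, 0.5, 0.9]
gripper_width: 0.517
3.5 [558.4 106.8 222.7] y [ 0.026  1.    -0.001] z [ 1.    -0.026  0.001] x [ 0.001 -0.001 -1.   ] F [0.7 0.5 0.9] T [-0.1   0.04 -0.  ] w 44.9 [-0.85  0.19  0.67  1.7  -0.12  1.3  -0.18]
```

```bash
python3 -m crank '[[0.034,0.02,0.001,-0.007,0],[0.034,0.04,0,0,0],[0.034,0.04,0,0,0],[0.034,0.02,0,0,0],[0.034,0.01,0,0,0],[0.034,0,0,0,0]]'; python3 st.py; python3 - <<'E'
from bench import imaging
from h import *
p=imaging.snapshot("top"); q=imaging.snapshot("scene")
a=cv2.resize(p["image"][150:275,200:370],(544,400),interpolation=2); b=cv2.resize(q["image"][180:300,210:350],(466,400),interpolation=2)
a=cv2.resize(a,(400,294));b=cv2.resize(b,(400,343));b=b[:294]
cv2.imwrite("pics/c2.png",np.hstack([a,b])[:,:,::-1])
E
```

```text
clock: 4.25
eef_pos: [550.2, 111.0, 92.5]
orientation: [0.007, 0.707, -0.007, 0.707]
force: [0.6, -0.4, -0.3]
gripper_width: 0.39
4.25 [550.2 111.   92.5] y [ 0.021  1.    -0.   ] z [ 1.    -0.021 -0.001] x [-0.001 -0.    -1.   ] F [ 0.6 -0.4 -0.3] T [-0.06  0.07 -0.07] w 33.9 [-0.82  0.3   0.64  1.86 -0.21  1.05 -0.12]
```

View pics/c2.png

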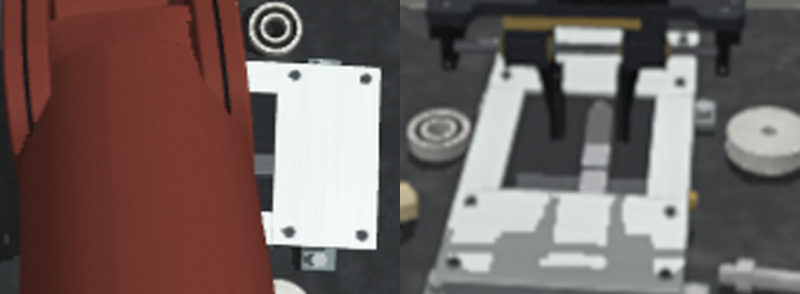

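```bash
python3 -m crank '[[0.034,0.02,-0.002,0.001,0],[0.034,0.025,0,0,0],[0.034,0.018,0,0,0],[0.034,0.01,0,0,0],[0.034,0,0,0,0]]'; python3 st.py; python3 - <<'E'
from bench import imaging
from h import *
q=imaging.snapshot("scene")
crop(q,"pics/s3.png",205,170,345,300,4.5)
print((w2p(q,[[551,109,20],[551.3,109,11],[550.4,63.6,24],[552.4,153.6,24],[512,129,55],[611,126,55]])-[205,170])*4.5)
E
```

```text
clock: 4.97
eef_pos: [551.4, 108.2, 19.4]
orientation: [0.008, 0.707, -0.008, 0.707]
force: [-0.2, 0.8, 0.8]
gripper_width: 0.392
4.975 [551.4 108.2  19.4] y [ 0.022  1.    -0.   ] z [ 1.    -0.022 -0.   ] x [-0.001 -0.    -1.   ] F [-0.2  0.8  0.8] T [-0.13 -0.01  0.01] w 34.1 [-0.78  0.4   0.6   1.92 -0.29  0.91 -0.05]
[[323.76907136 381.09891918]
 [323.444396   396.57206912]
 [329.03793576 310.29592422]
 [315.89397964 442.44216491]
 [412.44821041 349.74615635]
 [180.08667928 342.2970912 ]]
```

View pics/s3.png

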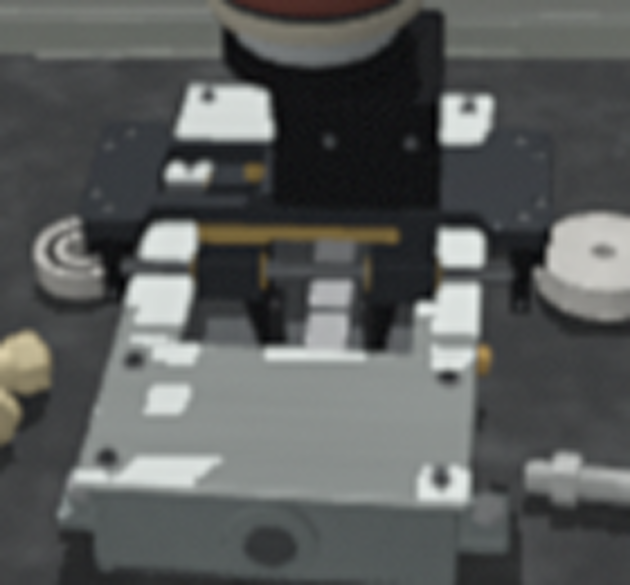

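```bash
python3 -m crank '[[0.034,0.005,0,0,0],[0.034,0.0035,0,0,0],[0.034,0,0,0,0],[0.016,0,0,0,0],[0.016,0,0,0,0],[0.016,0,0,0,0]]' 10; python3 st.py
```

```text
clock: 5.78
eef_pos: [551.7, 108.3, 11.2]
orientation: [0.008, 0.707, -0.008, 0.707]
force: [-0.1, 0.0, -0.3]
gripper_width: 0.204
5.775 [551.7 108.3  11.2] y [0.022 1.    0.   ] z [ 1.    -0.022  0.   ] x [ 0.  0. -1.] F [-0.1  0.  -0.3] T [-0.12 -0.06  0.04] w 17.7 [-0.77  0.42  0.6   1.92 -0.3   0.89 -0.05]
```

```bash
python3 -m crank '[[0.016,0,-0.004,0,0],[0.016,0,-0.008,0,0],[0.016,0,-0.01,0,0],[0.016,0,-0.008,0,0],[0.016,0,-0.004,0,0],[0.016,0,0,0,0]]' 10; python3 st.py; python3 - <<'E'
from bench import imaging
from h import *
q=imaging.snapshot("scene")
crop(q,"pics/s4.png",205,170,345,300,4.5)
print((w2p(q,[[551,84,20],[551.3,120,24]])-[205,170])*4.5)
E
```

```text
clock: 6.52
eef_pos: [550.8, 73.1, 11.2]
orientation: [0.008, 0.707, -0.008, 0.707]
force: [-1.0, -3.4, 3.9]
gripper_width: 0.204
6.525 [550.8  73.1  11.2] y [ 0.023  1.    -0.001] z [ 1.    -0.023  0.   ] x [ 0.    -0.001 -1.   ] F [-1.  -3.4  3.9] T [-0.65  0.24  0.02] w 17.8 [-0.72  0.41  0.61  1.94 -0.29  0.89  0.01]
[[326.07248903 345.19235736]
 [321.87368715 390.46133825]]
```

View pics/s4.png

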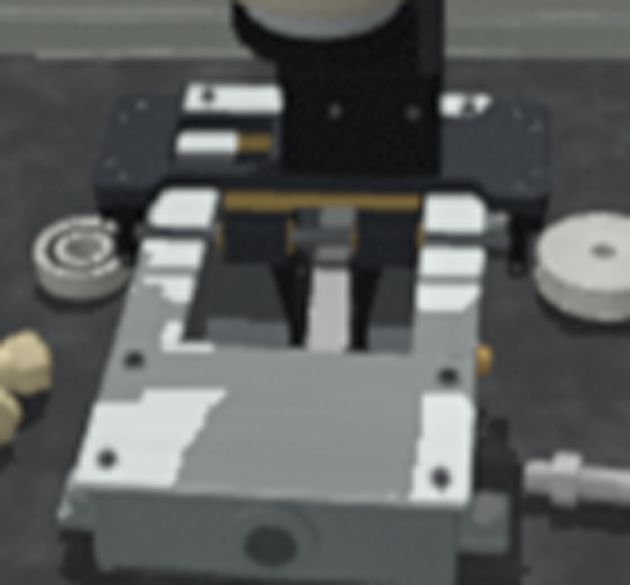

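```bash
python3 -m crank '[[0.016,0,0,0,0],[0.016,-0.004,0,0,0],[0.016,-0.006,0,0,0],[0.016,-0.006,0,0,0],[0.016,-0.004,0,0,0],[0.016,0,0,0,0]]' 5; python3 st.py; python3 - <<'E'
from bench import imaging
from h import *
q=imaging.snapshot("scene")
crop(q,"pics/s5.png",240,200,310,255,9)
th=np.arcsin(20/135);c,s=np.cos(th),np.sin(th)
for nm,za,ya in(("tilt",6+180*s+18*c,73+45*c-18*s),("flat",44,118)): print(nm,(w2p(q,[[551,ya,za]])-[240,200])*9)
for nm,za,ya in(("tilt",6+180*s+0*c,73+45*c),("flat",26,118)): print(nm,(w2p(q,[[551,ya,za]])-[240,200])*9)
E
```

```text
clock: 7.32
eef_pos: [550.9, 74.6, 31.5]
orientation: [0.008, 0.707, -0.008, 0.707]
force: [-0.7, 0.1, -1.4]
gripper_width: 0.204
7.325 [550.9  74.6  31.5] y [0.022 1.    0.   ] z [ 1.    -0.022  0.001] x [ 0.001  0.    -1.   ] F [-0.7  0.1 -1.4] T [-0.04  0.14 -0.03] w 17.7 [-0.74  0.37  0.62  1.92 -0.27  0.93 -0.01]
tilt [[328.97089954 401.59861067]]
flat [[328.8807929  434.19078473]]
tilt [[329.90366296 473.04924419]]
flat [[330.34553231 497.96683391]]
```

View pics/s5.png

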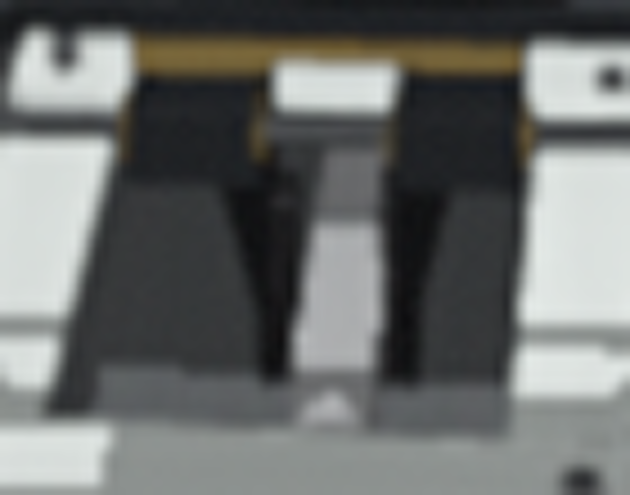

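```bash
python3 -m crank '[[0.016,-0.006,0.001,0,0],[0.016,-0.007,0.002,0,0],[0.016,-0.006,0.003,0,0],[0.016,-0.004,0.004,0,0],[0.016,-0.003,0.003,0,0],[0.016,0,0,0,0]]' 5; python3 st.py; python3 - <<'E'
from bench import imaging
from h import *
q=imaging.snapshot("scene")
crop(q,"pics/s6.png",215,170,335,270,6)
th=np.arcsin(46/135);c,s=np.cos(th),np.sin(th)
S=np.array([[a*c-b*s+87-135*c, 6+a*s+b*c] for a,b in((180,16),(180,2),(165,18),(93,18))])
print(np.degrees(th),S.round(1).tolist(),((w2p(q,np.c_[np.full(4,551),S])-[215,170])*6).round(0).tolist())
E
```

```text
clock: 8.12
eef_pos: [551.1, 87.9, 57.3]
orientation: [0.008, 0.707, -0.007, 0.707]
force: [0.0, 0.9, -1.4]
gripper_width: 0.207
8.125 [551.1  87.9  57.3] y [0.021 1.    0.   ] z [ 1.    -0.021  0.   ] x [ 0.  0. -1.] F [ 0.   0.9 -1.4] T [0.05 0.08 0.06] w 18.0 [-0.77  0.34  0.63  1.9  -0.24  0.98 -0.05]
19.92201041550232 [[123.9, 82.4], [128.6, 69.2], [109.1, 79.1], [41.4, 54.6]] [[366.0, 387.0], [366.0, 429.0], [368.0, 366.0], [378.0, 304.0]]
```

View pics/s6.png

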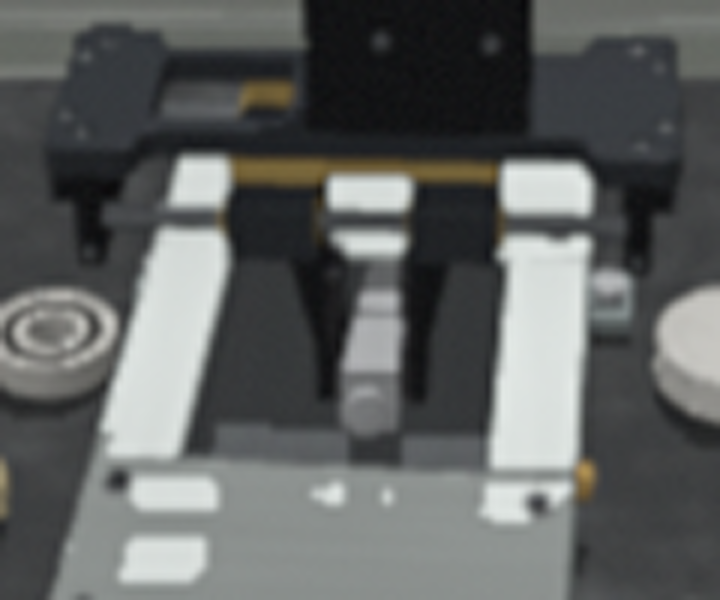

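```bash
python3 -m crank '[[0.016,-0.004,0.005,0,0],[0.016,-0.004,0.005,0,0],[0.016,-0.004,0.005,0,0],[0.016,-0.007,0.004,0,0],[0.016,-0.007,0.004,0,0],[0.016,-0.006,0.004,0,0],[0.016,0,0,0,0]]' 5; python3 st.py; python3 - <<'E'
from bench import imaging,observe
from h import *
q=imaging.snapshot("scene"); e=observe()["eef_pos"]
crop(q,"pics/s7.png",215,170,335,270,6)
for th in np.radians([20,25,30,35,40]):
    c,s=np.cos(th),np.sin(th)
    # pivot on shaft at a=135,b=9 from B; pivot height = tcp+~6
    S=np.array([[e[1]+(a-135)*c-(b-9)*s, e[2]+4+(a-135)*s+(b-9)*c] for a,b in((180,16),(180,2),(165,18),(93,18))])
    print(np.degrees(th).round(),((w2p(q,np.c_[np.full(4,551),S])-[215,170])*6).round(0)[:,1])
E
```

```text
clock: 9.05
eef_pos: [552.0, 115.0, 89.7]
orientation: [0.008, 0.707, -0.007, 0.707]
force: [0.3, 1.3, -0.7]
gripper_width: 0.205
9.05 [552.  115.   89.7] y [0.021 1.    0.001] z [ 1.    -0.021  0.001] x [ 0.001  0.001 -1.   ] F [ 0.3  1.3 -0.7] T [0.18 0.02 0.05] w 17.8 [-0.82  0.31  0.64  1.86 -0.21  1.04 -0.12]
20.0 [362. 407. 341. 278.]
25.0 [349. 395. 332. 288.]
30.0 [335. 382. 323. 299.]
35.0 [322. 369. 314. 310.]
40.0 [309. 356. 306. 321.]
```

View pics/s7.png

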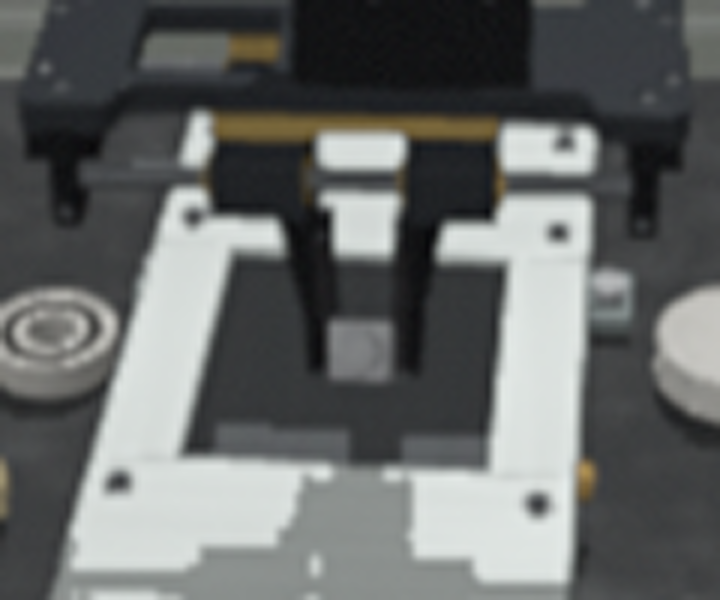

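```bash
python3 -m crank '[[0.016,-0.003,0.005,0,0],[0.016,-0.003,0.005,0,0],[0.016,-0.003,0.004,0,0],[0.016,0,0,0,0]]' 5; python3 -m crank '[[0.012,0,0,0,0],[0.012,0,0,0,0],[0.012,-0.004,0,0,0],[0.012,-0.006,0,0,0],[0.012,-0.006,0,0,0],[0.012,-0.004,0,0,0],[0.012,0,0,0,0]]' 30; python3 st.py; python3 - <<'E'
from bench import imaging,observe
from h import *
q=imaging.snapshot("scene"); e=observe()["eef_pos"]
crop(q,"pics/s8.png",215,170,335,270,6)
for th in np.radians([20,25,30,35,40,45]):
    c,s=np.cos(th),np.sin(th)
    S=np.array([[e[1]+(a-135)*c-(b-9)*s, e[2]+4+(a-135)*s+(b-9)*c] for a,b in((180,16),(180,2),(165,18),(0,0))])
    print(np.degrees(th).round(),((w2p(q,np.c_[np.full(4,551),S])-[215,170])*6).round(0)[:,1],S[3])
E
```

```text
clock: 9.6
eef_pos: [552.1, 128.9, 98.3]
orientation: [0.008, 0.707, -0.007, 0.707]
force: [-0.4, 1.9, -0.9]
gripper_width: 0.205
clock: 10.48
eef_pos: [552.2, 128.4, 118.5]
orientation: [0.008, 0.707, -0.008, 0.707]
force: [0.2, 0.6, -2.2]
gripper_width: 0.206
10.475 [552.2 128.4 118.5] y [0.022 1.    0.   ] z [ 1.    -0.022  0.001] x [ 0.001  0.    -1.   ] F [ 0.2  0.6 -2.2] T [-0.05  0.01 -0.02] w 17.9 [-0.85  0.28  0.64  1.83 -0.19  1.1  -0.17]
20.0 [311. 357. 290. 214.] [ 4.523172   67.53094785]
25.0 [297. 345. 280. 246.] [ 9.75550762 56.95066537]
30.0 [283. 332. 271. 280.] [15.890065   46.86667215]
35.0 [269. 318. 262. 313.] [22.88015646 37.35571348]
40.0 [255. 304. 253. 346.] [30.67258318 28.49017349]
45.0 [242. 290. 245. 379.] [39.20804009 20.3375243 ]
```

View pics/s8.png

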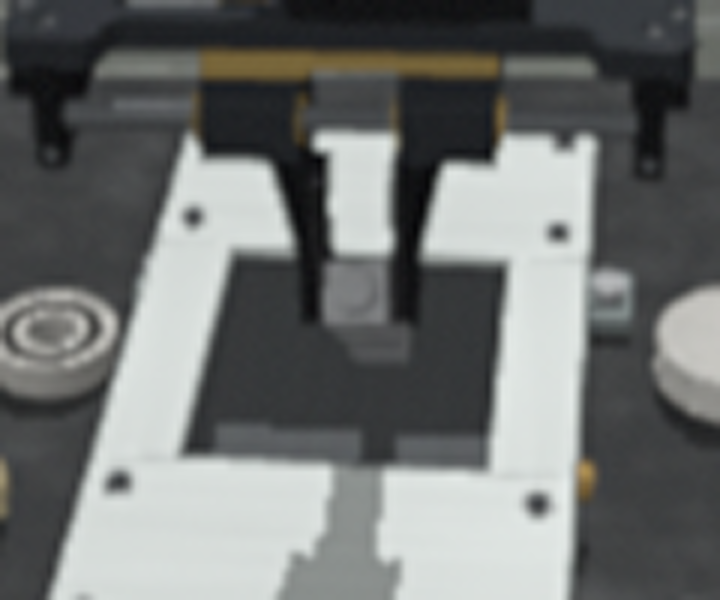

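```bash
python3 -m crank '[[0.012,-0.006,0,0,0],[0.012,-0.012,0,0,0],[0.012,-0.02,0,0,0],[0.012,-0.025,0,0,0],[0.012,-0.03,0,0,0],[0.012,-0.03,0,0,0],[0.012,-0.025,0,0,0],[0.012,-0.015,0,0,0],[0.012,-0.008,0,0,0],[0.012,0,0,0,0]]' 30; python3 -m crank '[[0.012,0,0,0,0],[0.012,0,0,0,0],[0.012,0,0,0,0]]' 30; python3 st.py; python3 - <<'E'
from bench import imaging,observe,look_for
from h import *
q=imaging.snapshot("scene"); e=observe()["eef_pos"]; p=imaging.snapshot("top")
cv2.imwrite("pics/s9.png",cv2.resize(q["image"][80:320,140:400],None,fx=2.5,fy=2.5)[:,:,::-1])
for o in("shaft","shaft_end_a","shaft_end_b","vee_pulley","hex_bolt","brass_elbow","bearing"):
  for n,i in(("s",q),("t",p)): print(n,o,[(x["point"],x["confidence"]) for x in look_for(i,o)][:2])
for th in np.radians([25,35,45,60,90]):
    c,s=np.cos(th),np.sin(th)
    S=np.array([[e[1]+(a-135)*c-(b-9)*s, e[2]+4+(a-135)*s+(b-9)*c] for a,b in((180,16),(180,2),(165,18),(0,0))])
    print(np.degrees(th).round(),((w2p(q,np.c_[np.full(4,551),S])-[140,80])*2.5).round(0)[:,1],S[3])
E
```

```text
clock: 11.78
eef_pos: [552.0, 128.3, 289.0]
orientation: [0.008, 0.707, -0.008, 0.707]
force: [0.1, 0.0, -1.3]
gripper_width: 0.204
clock: 12.15
eef_pos: [551.8, 128.2, 288.6]
orientation: [0.008, 0.707, -0.008, 0.707]
force: [-0.3, -0.2, -2.0]
gripper_width: 0.204
12.15 [551.8 128.2 288.6] y [ 0.022  1.    -0.   ] z [ 1.    -0.022 -0.001] x [-0.001 -0.    -1.   ] F [-0.3 -0.2 -2. ] T [-0.    0.08 -0.  ] w 17.7 [-0.9   0.15  0.67  1.6  -0.09  1.43 -0.24]
s shaft [([545.9, 136.3, 281.0], 0.88)]
t shaft []
s shaft_end_a [([551.2, 137.5, 283.0], 0.65)]
t shaft_end_a []
s shaft_end_b [([551.2, 137.5, 283.0], 0.65)]
t shaft_end_b []
s vee_pulley [([421.2, 18.3, 16.4], 0.72), ([431.3, 163.3, 10.6], 0.69)]
t vee_pulley []
s hex_bolt [([429.1, 166.9, 16.3], 0.6), ([560.7, 136.1, 53.3], 0.28)]
t hex_bolt []
s brass_elbow []
t brass_elbow []
s bearing [([671.7, 11.9, 12.1], 0.55)]
t bearing [([678.3, -4.4, 11.7], 0.8)]
25.0 [117. 141. 114. 144.] [  9.70607143 227.57314513]
35.0 [104. 127. 106. 175.] [ 22.83072028 207.97819324]
45.0 [ 92. 114.  98. 205.] [ 39.1586039  190.96000405]
60.0 [ 76.  95.  89. 247.] [ 68.54828696 171.36995103]
90.0 [ 58.  66.  80. 313.] [137.25405833 157.78338054]
```

View pics/s9.png

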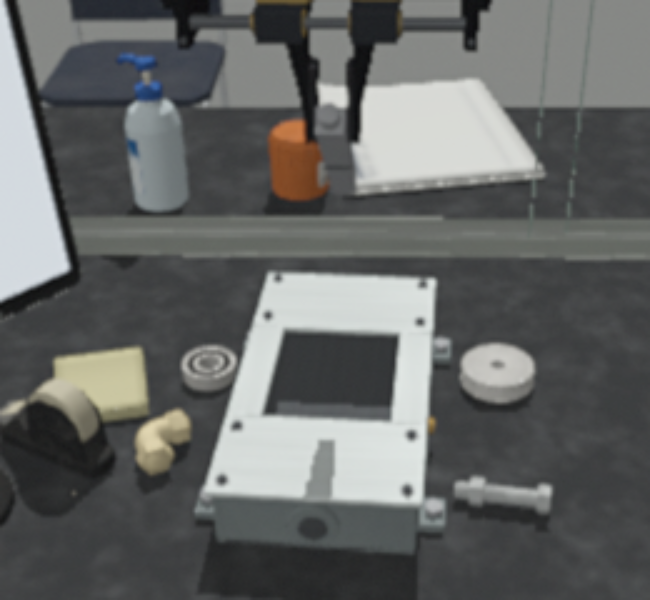

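```bash
python3 -c "from bench import job;print(job.finish_job())"
```

```text
the job is handed in; nothing more can be done
None
```

The shaft is out of the gear case and held at rest above it, and the job was handed in at about 13 s of the 35 s allowed.

**What I did:**
1. I gripped the shaft through the opening near its left (+y) end and slid it about 35 mm along the case floor, so that end came under the opening.
2. With a light 5 N grip, I let it pivot between the pads as I lifted, so the left end came up first, and drew it out diagonally to a tilt of about 35°.
3. I then raised the grip to 30 N to lock the angle and lifted it straight up.

**Last checks:**
- **Height:** the tool tip is at 289 mm. From the final picture I estimate the shaft's lowest point at about 200 mm, roughly 145 mm above the cover.
- **Grip and forces:** the opening reads 17.7 mm, which fits the 18 mm bar. I saw no wrist force above about 5 N at the end of any move.
- **Pulley, bolt, elbow and bearing:** the picture shows all four round the case. The networks put the pulley and bolt within about 3 mm of their first positions from the same camera.
- **Checks that failed or disagreed:**
    - The bearing reads 3 to 7 mm off its first position, depending on the camera, so I take that as detection error.
    - The elbow was not detected in the last pass, so I judged it by eye only.
    - The top camera found nothing but the bearing, probably because the arm blocked its view.

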